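Set the clay sample wheel to the cross and lock it

ROBOT

A 6-joint arm with a two-finger parallel gripper is mounted at the origin on a cart in front of the work surface, level with it; the furniture and walls round the work are solid. World frame = base frame: x ahead of the robot, y to its left, z up, the work surface at z = 0. Lengths are in m, angles in rad, forces in N, time in s.
With the tool pointing down it reaches from about 0.375 to 0.975 m from the base axis. Payload 3.8 kg.
Tool frame: the origin (TCP) lies where the fingers leave the gripper's body, on its centre line; the fingertips stand 73 mm ahead of it and the grasp point (between the pads) lies 54 mm ahead of it; y points along the fingers, x is the direction in which the jaws open and shut, and the axes are right-handed (so a half turn about y gives the same grasp; the last joint's range is limited). The gripper opens to 85 mm and grips with 20 to 120 N. Pads are 22 mm wide; open, the fingers measure 114 mm over their backs; the gripper's body (76 mm by 85 mm) begins 54 mm behind the grasp point. The pads swing forward as they close: fully open they stand 13 mm farther back than shut.
Start: joints at [-1.295, 0.264, 1.604, -0, 1.274, -0.037], TCP at [0.208, -0.642, 0.304] pointing down, gripper open.
Joint ranges: [-2.63, 2.63], [-0.94, 2.18], [0.31, 2.57], [-1.31, 4.45], [0, 2.66], [-2.55, 2.55]. Speed limits (rad/s): [2.57, 2.57, 3.14, 3.14, 3.14, 3.14].

INTERFACE

Orientations are given as a unit quaternion [x, y, z, w].
In Python, from station import telemetry, read_camera, ticket, trace gives the robot as it stands. The module is installed in compiled form; this text tells all that it offers.
- The arm moves only by the tool servo_tool, never from a script. Its argument "motion" is text: rows parted by semicolons, each of 7 numbers parted by spaces: the shift along the tool's x, y, z in cm, then the turn, a rotation vector about the tool's x, y, z in rad, then the closure, from 0 (fully open) to 1 (shut). In form: tx ty tz wx wy wz fingers; .... A call has 1 to 5 rows; each row shifts and turns the commanded pose from where the row before left it, along the tool's axes as they then stand; what a row does not reach is not made up. A row lasts 1/10 s, in which the tool goes at most 50 mm and 8.59 degrees, less where a joint would pass 70% of its speed; a pose out of reach is approached as far as the arm can. A call is refused whole if a number of a shift passes 5 or a number of a turn 0.15, either way. A call with a gripper value outside its range is refused whole. The fingers move at their own pace and stop on an object; "force" is the grip in N (left out, the last holds). Time passes only in rows, so rows that do not move let the fingers close. It gives the time, the measured TCP pose, the force and the opening at its end, in the units of the state.
- telemetry.state(): the state, without advancing time (a new reading comes with each control period).
- read_camera(name): name is "scene" or "top" or "wrist"; returns a dict with "frame" (384x512x3 uint8, red, green, blue), "mtx" (3x3 intrinsics, pixels), "origin" and "attitude" of the camera in the world. Camera axes: x right, y down, z forward; pixel columns grow to the right and rows downward; lengths in m; the calibration is good to about 2 mm. A picture is of the moment at which its call begins. There is no depth.
- ticket.job_done(): hands the job in, once; it reports no verdict.
Trained networks look in the newest picture that a camera, given by its name, has taken for a name from the list of things; names that differ only in an ending like _2 or _b are one class to them, and where a whole thing is asked for, a point or a joint stands for the part that bears it (a point fixed in the world has none). Each returns a list of dicts, best first, with "confidence" (0 to 1); they miss things now and then, are a little off and sometimes report something else, mostly with a low value. They report only what shows in the picture. A call takes as long as a camera call.
- trace(camera, name): "mask" (384x512 bool, what is visible of it) and "xy" ([column, row] in pixels, amid what is visible of it).
The state is a dict: "time_s": time; "qpos": joint angles; "qvel": joint speeds; "joint_torque": joint torques, N m; "tool_pos": TCP position; "tcp_rot": TCP orientation; "ft_force": force on the tool from outside, world axes, zero at the start; "wrist_torque": the same for the moment, N m; "opening": finger opening in m.
Only numpy, scipy, OpenCV 4.12 (cv2) and the standard library are available. Lean on these libraries where they do the work, as an engineer would, in place of code of your own. Each camera call takes 0.05 s, during which the arm holds its last target.

TASK

Turn the sample wheel by its upright peg until the raised cross shows in the window and the sprung locating pin drops into the gap in the wheel's ring; stop turning as soon as you feel it drop, without forcing the wheel against the pin. Then gently press the pin's cap down until it is fully home, so that the wheel stays locked, and leave the jar, the timer and the fish tile where they are.

Things in the scene. Friction and masses are not known exactly. Their poses are not given: they have to be found in the camera images.
- station: Fixed wooden base board, 285 x 270 x 18 mm, carrying the wheel, the window frame and the pin. Origin on the table top, on the wheel's axis; z up; x points from the axis to the window, away from the robot within about 20 degrees; y to the left of that. The frame spans the far side of the wheel, 63 mm high; two posts hold it
- wheel (a joint): Wheel angle, counter-clockwise positive from above. 0 = cross in mid-window, peg opposite. Starts at 0.7 to 1.3, so turn clockwise. Stiff (0.2 N m), stays where left. The ring is clamped on by hand: the pin drops in at some angle between -0.2 and 0.2, different each time, found only by feel or by watching the pin. Then the pin, 9 mm thick, blocks the wheel, with about 1.5 degrees of play
- peg_top (a point): Centre of the top of the peg that turns the wheel: round, upright, wooden, 16 mm diameter, 70 mm from the wheel's axis, opposite the cross, top 93 mm above the table and 59 mm above the disc; turns with the wheel. Round its foot a collar, 24 mm in diameter and 5 mm high
- cross (a point): Centre of the top of the raised clay cross (24 x 24 mm, bars 8 mm wide) on the wheel, 70 mm from the axis, 40 mm above the table; turns with the wheel
- window (a point): Centre of the window in the frame, at the frame's upper side: fixed to the station, 70 mm from the axis along the station's x, 63 mm above the table. The opening is about 56 mm wide and 47 mm long
- pin_head (a point): Centre of the top of the locating pin's dark round cap (28 mm diameter, 11 mm high), 104 mm from the wheel's axis, 75 degrees to the left of the window seen from above. Cap top 99 mm above the table while the pin stands on the ring, about 94 mm once dropped into the gap, 88.5 mm when home. Moves straight down only
- pin (a joint): Depth of the pin, positive down. 0 = standing on the ring, where it cannot be pressed down; in the gap its spring (about 4 N) drops it to about 0.005; 0.0105 = fully home on a hard stop: takes about 3 N on the cap, and stays. Driving the wheel on against the dropped pin loads it: more than 12 N between pin and ring spoils it, as does more than 25 N on the cap
- glaze_jar: Loose bystander: small plastic jar with a black screw lid, 51 mm diameter, 60 mm high, to the left of the base board. Origin at the centre of its underside
- timer: Loose bystander: green-and-cream wind-up timer, 63 mm diameter, 43 mm high, to the right of the base board. Origin at the centre of its underside
- fish_tile: Loose bystander: flat clay fish, 69 x 73 x 8 mm, on the table beyond the left side of the base board. Origin at the centre of its underside
- hub (a point): Centre of the wheel's disc top, on its axis, 34 mm above the table. Plywood disc of radius 116 mm; flat raised clay shapes 6 mm high at 45 degree steps, centred 70 mm from the axis (a cross, discs, squares, bars). Round the edge a raised wooden ring, 96 to 112 mm from the axis, top 49 mm above the table, with one gap 11.5 mm wide

How it is judged:
On the way, in this order (a step that is already met when the one before it is completed fails the run):
1. the cross shows in the window (wheel within 0.22 rad of 0) and the pin has dropped into the gap (deeper than 3 mm) (value of joint wheel between -0.22 and 0.22 rad and value of joint pin above 0.003 m), for 0.2 s.
2. the pin is pressed home (deeper than 9 mm) (value of joint pin above 0.009 m), for 0.1 s.
At the end, for the whole second after the job is handed in: The wheel stands within 0.22 rad of 0 with the cross in the window, the pin is home (deeper than 9 mm of 10.5 mm), and the jar, the timer and the fish tile are within 20 mm of where they stood (value of joint wheel between -0.22 and 0.22 rad and value of joint pin above 0.009 m and distance of each of glaze_jar, timer, fish_tile from where it was at the start of the episode below 0.02 m); the robot touches nothing.
It fails at once if the pin is forced: more than 12 N between the pin and the wheel or its ring (contact force between pin and wheel above 12 N).
It fails at once if the pin's cap is pressed with more than 25 N (contact force between any of the fingers, the arm and pin above 25 N).
It fails at once if a bystander is knocked (moved by more than 30 mm) (distance of any of glaze_jar, timer, fish_tile from where it was at the start of the episode above 0.03 m).
It also fails if it takes over 53 s, if anything falls off the work surface, if the arm or the gripper's body presses on something with over 40 N, if the wrist force passes 120 N, or if a joint passes its speed limit or range.

## Working session

There is one attempt and no reset: what is moved stays moved. The work goes in short steps, Python scripts to look and compute and a tool call to move; the robot and the scene stay as the last step left them, time stands still between calls to the robot, and variables do not carry over. Pictures are saved under pics/ and viewed, and the job is handed in when it is done.

Besides the shell and the picture viewer there is one more tool, called after "Emit:" as name(argument=value, ...) on one line, values as JSON. servo_tool: Moves the arm, as the interface text tells. Its arguments: {"type":"object","properties":{"motion":{"type":"string"},"force":{"type":"number"}},"required":["motion"]}

```bash
mkdir -p pics; cat > h.py <<'E'
import numpy as np, cv2
from scipy.spatial.transform import Rotation as R
from station import telemetry, read_camera, ticket, trace
def rot(a):
    a=np.array(a,float)
    return a if a.shape==(3,3) else R.from_quat(a).as_matrix()
def ray(c,uv):
    d=rot(c["attitude"])@np.linalg.inv(c["mtx"])@np.array([uv[0],uv[1],1.]); return np.array(c["origin"]),d
def atz(c,uv,z):
    o,d=ray(c,uv); return o+d*(z-o[2])/d[2]
def proj(c,p):
    q=np.array(c["mtx"])@rot(c["attitude"]).T@(np.array(p)-c["origin"]); return q[:2]/q[2]
def save(c,n,scale=1,crop=None):
    f=c["frame"][:,:,::-1]
    if crop: f=f[crop[1]:crop[3],crop[0]:crop[2]]
    cv2.imwrite("pics/"+n,cv2.resize(f,None,fx=scale,fy=scale,interpolation=cv2.INTER_CUBIC))
E
python3 - <<'E'
from h import *
zs=dict(peg_top=.093,cross=.04,window=.063,pin_head=.099,hub=.034,glaze_jar=.03,timer=.02,fish_tile=.008)
for n in ["scene","top"]:
    c=read_camera(n); save(c,n+"0.png",1.5); print(n,c["origin"],c["attitude"],c["mtx"])
    for k,z in zs.items():
        for t in trace(n,k)[:2]: print(k,round(t["confidence"],2),t["xy"],t["mask"].sum(),atz(c,t["xy"],z).round(4))
print(telemetry.state())
E
```

```text
scene [0.034984   0.89964811 0.58788875] [-0.24087041  0.81251118 -0.51326685  0.13551444] [[491.44255394   0.         258.29230666]
 [  0.         491.44255394 184.76032267]
 [  0.           0.           1.        ]]
peg_top 0.63 [283.0, 200.4] 3350 [0.4799 0.0627 0.093 ]
cross 0.63 [277.1, 198.4] 3286 [ 0.5445 -0.0278  0.04  ]
window 0.77 [269.7, 199.0] 7273 [0.5356 0.0236 0.063 ]
pin_head 0.18 [283.1, 200.3] 3277 [0.4746 0.0723 0.099 ]
hub 0.83 [270.1, 205.1] 7081 [0.5464 0.0017 0.034 ]
hub 0.43 [279.3, 198.0] 3441 [ 0.5467 -0.0429  0.034 ]
glaze_jar 0.59 [264.6, 247.2] 834 [0.4654 0.1594 0.03  ]
glaze_jar 0.58 [271.4, 201.1] 7294 [ 0.558  -0.0243  0.03  ]
timer 0.64 [291.2, 165.1] 283 [ 0.6346 -0.2666  0.02  ]
timer 0.41 [263.5, 248.2] 876 [0.473  0.1506 0.02  ]
fish_tile 0.55 [199.5, 234.8] 341 [0.6279 0.1694 0.008 ]
top [0.39758033 0.02636335 1.05929462] [-0.69922203  0.71027735 -0.0590616   0.05573472] [[416.52585046   0.         254.93539816]
 [  0.         416.52585046 196.1271042 ]
 [  0.           0.           1.        ]]
peg_top 0.62 [283.2, 202.0] 5812 [ 0.541  -0.0456 
[... 314 characters left out ...]
98.3, 171.8] 318 [0.6358 0.1652 0.008 ]
{'time_s': 0.9, 'qpos': array([-1.29490517e+00,  2.63844630e-01,  1.60400301e+00, -2.75661643e-05,
        1.27368491e+00, -3.68603267e-02]), 'qvel': array([-0.00081207,  0.00107554, -0.00046787,  0.00117797,  0.0007893 ,
       -0.00021682]), 'joint_torque': array([-1.05881677e-04, -5.15045857e+01, -3.67731214e+01, -9.15066926e-05,
        5.28916371e-04,  3.05064262e-06]), 'tool_pos': array([ 0.20769798, -0.64224592,  0.30391544]), 'tcp_rot': array([ 0.57179084, -0.41601624,  0.41603815, -0.57174993]), 'ft_force': array([-0.43219011, -0.02932271, -0.53357452]), 'wrist_torque': array([0.02226614, 0.04109425, 0.03655057]), 'opening': 0.084960538943147}
```

View images.

View pics/top0.png

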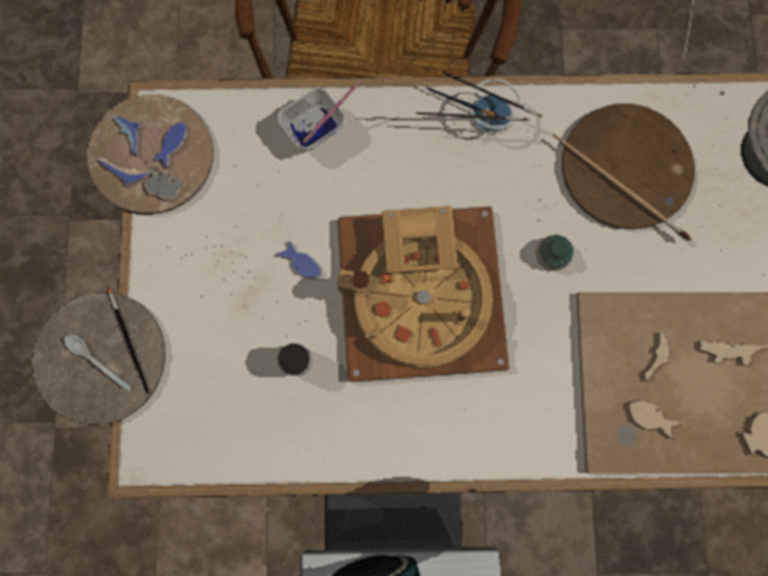

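View pics/scene0.png

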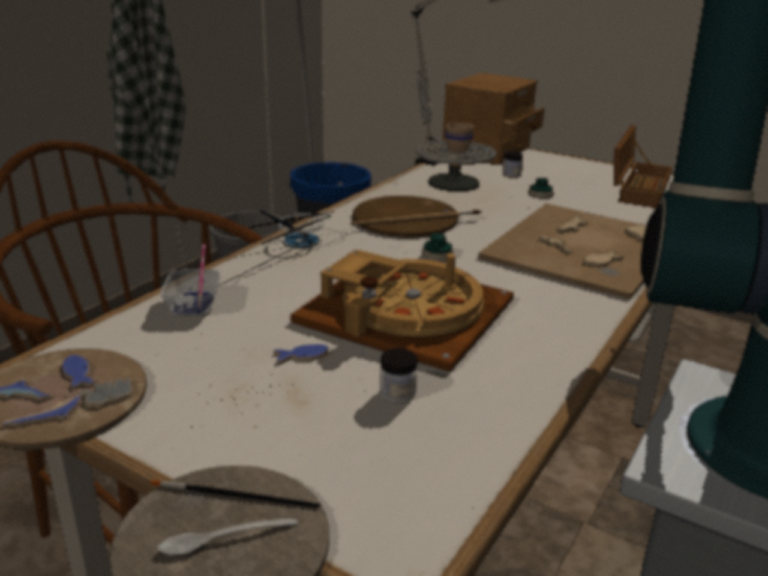

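```bash
python3 - <<'E'
from h import *
c=read_camera("top"); save(c,"topz.png",4,(180,120,370,270))
c=read_camera("scene"); save(c,"scenez.png",4,(180,130,370,275))
print(rot(telemetry.state()["tcp_rot"]).round(3))
E
```

```text
[[ 0.308  0.     0.951]
 [-0.951 -0.     0.308]
 [ 0.    -1.     0.   ]]
```

View pics/topz.png

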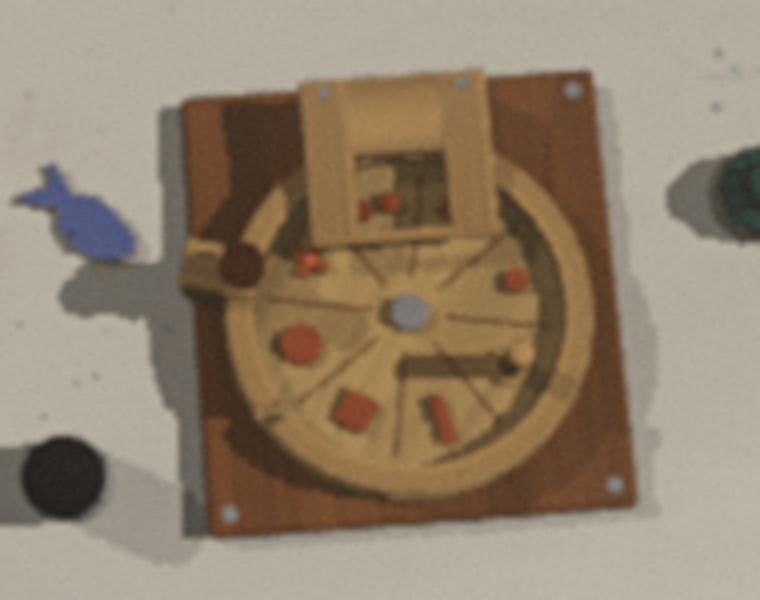

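View pics/scenez.png

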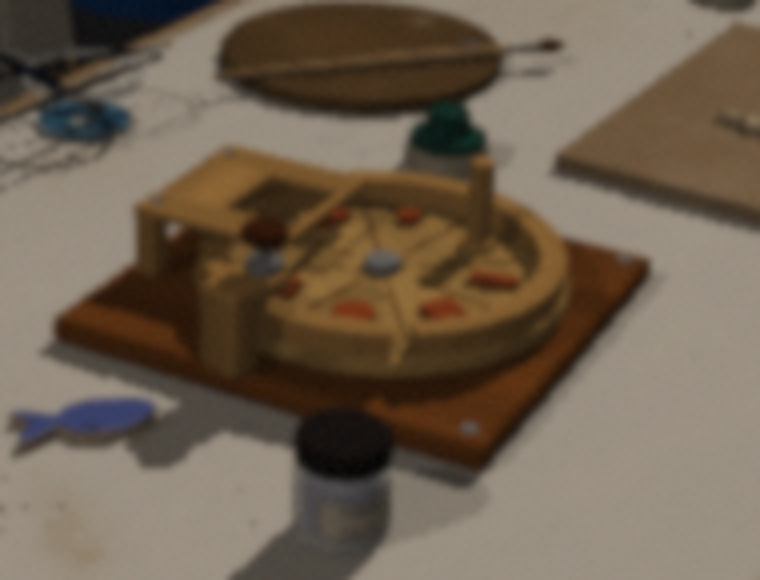

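```bash
python3 - <<'E'
from h import *
for n,pts in [("top",dict(hub=(282,198,.037),peg=(310.5,208.7,.093),pin=(240.2,186.4,.099),gap=(247.5,222.7,.049),b1=(237.3,248.3,.018),b2=(333.7,241.2,.018),b3=(323.2,142.5,.018),win0=(281,184.5-17,.063))),("scene",dict(hub=(275.5,195.2,.037),peg=(300.7,170,.093),pin=(246.2,186.5,.099),gap=(280,214,.049),b1=(297.3,237,.018)))]:
    c=read_camera(n); P={k:atz(c,v[:2],v[2]) for k,v in pts.items()}
    for k,p in P.items():
        d=p-P["hub"]; print(n,k,p.round(4),"r",np.hypot(*d[:2]).round(4),"ang",np.degrees(np.arctan2(d[1],d[0])).round(1))
    if 'b2' in P: print(np.degrees(np.arctan2(*(P['b3']-P['b2'])[[1,0]])), np.degrees(np.arctan2(*(P['b1']-P['b2'])[[1,0]]))-90)
    
E
```

```text
top hub [ 0.5594 -0.047   0.037 ] r 0.0 ang 0.0
top peg [ 0.5242 -0.109   0.093 ] r 0.0713 ang -119.6
top pin [0.5786 0.0547 0.099 ] r 0.1036 ang 79.3
top gap [0.498  0.0394 0.049 ] r 0.106 ang 125.4
top b1 [0.4377 0.0659 0.018 ] r 0.166 ang 137.1
top b2 [ 0.4515 -0.1743  0.018 ] r 0.1669 ang -130.3
top b3 [ 0.7063 -0.1589  0.018 ] r 0.1846 ang -37.3
top win0 [ 0.631  -0.0447  0.063 ] r 0.0717 ang 1.8
3.447903153753973 3.278098061670775
scene hub [ 0.5591 -0.0454  0.037 ] r 0.0 ang 0.0
scene peg [ 0.5237 -0.1038  0.093 ] r 0.0683 ang -121.3
scene pin [0.5763 0.0618 0.099 ] r 0.1086 ang 80.9
scene gap [0.4926 0.0495 0.049 ] r 0.1159 ang 125.0
scene b1 [0.4366 0.0683 0.018 ] r 0.1671 ang 137.1
```

Emit:
servo_tool(motion="-3.2 0 3.6 0 0 0 0;-3.2 0 3.6 0 0 0 0;-3.2 0 3.6 0 0 0 0;-3.2 0 3.6 0 0 0 0;-3.2 0 3.6 0 0 0 0")

```text
time_s: 1.6
tool_pos: [0.3303, -0.433, 0.304]
tcp_rot: [-0.572, 0.416, -0.416, 0.572]
ft_force: [0.3, -0.4, 0.6]
opening: 0.0855
```

Emit:
servo_tool(motion="-3.2 0 3.6 0 0 0 0.6;-3.2 0 3.6 0 0 0 0.6;-3.2 0 3.6 0 0 0 0.6;-3.2 0 3.6 0 0 0 0.6;-3.2 0 3.6 0 0 0 0.6")

```text
time_s: 2.1
tool_pos: [0.4524, -0.2252, 0.3043]
tcp_rot: [-0.572, 0.416, -0.416, 0.572]
ft_force: [0.9, -0.3, -0.2]
opening: 0.0344
```

Emit:
servo_tool(motion="0 0 0 0 -0.146 0 0.6;0 0 0 0 -0.146 0 0.6;0 0 0 0 -0.146 0 0.6;0 0 0 0 -0.146 0 0.6;0 0 0 0 -0.146 0 0.6")

```text
time_s: 2.6
tool_pos: [0.4519, -0.2268, 0.3041]
tcp_rot: [0.683, -0.182, 0.182, -0.683]
ft_force: [-0.0, -0.6, 0.8]
opening: 0.0344
```

```bash
python3 - <<'E'
from h import *
s=telemetry.state(); print(s["time_s"],s["tool_pos"],rot(s["tcp_rot"]).round(3),s["ft_force"],s["opening"],s["qpos"])
c=read_camera("wrist"); save(c,"w1.png",1.5); print(c["origin"],c["mtx"])
for p in [(.524,-.107,.093),(.5593,-.0465,.034)]: print(proj(c,p))
E
```

```text
2.6 [ 0.45186434 -0.22681518  0.30406815] [[ 0.867  0.     0.498]
 [-0.498 -0.     0.867]
 [ 0.    -1.     0.   ]] [-0.03041108 -0.60514697  0.765051  ] 0.034383355546736424 [-5.14484566e-01 -5.99744978e-02  1.95874183e+00  1.17385763e-05
  1.24245928e+00  7.12947004e-03]
[ 0.48972976 -0.15993707  0.37538942] [[287.9716654    0.         252.7053822 ]
 [  0.         287.9716654  196.13323642]
 [  0.           0.           1.        ]]
[256.16314226  29.43833975]
[256.13141846 -35.24419763]
```

View pics/w1.png

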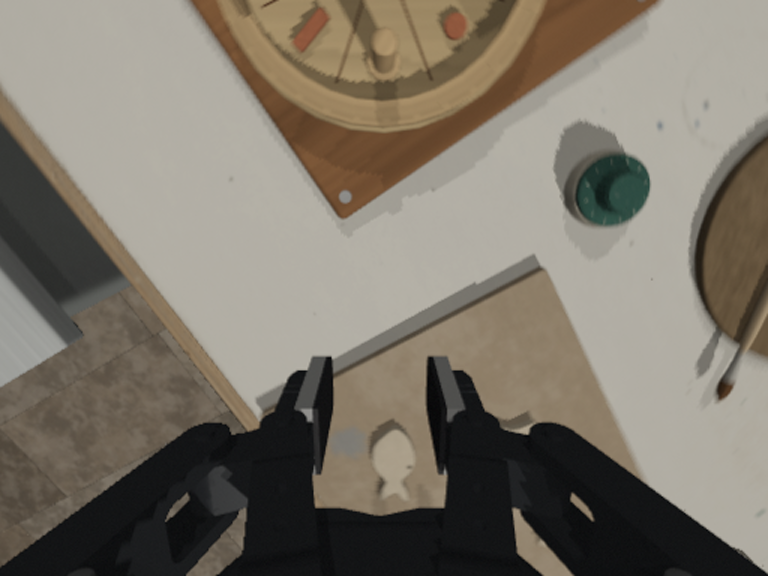

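Emit:
servo_tool(motion="0.1 0 4.7 0 0 0 0.6;0.1 0 4.7 0 0 0 0.6;0.1 1 4.8 0 0 0 0.6;0 4 0 0 0 0 0.6;0 2 0 0 0 0 0.6")

```text
time_s: 3.15
tool_pos: [0.5256, -0.1039, 0.2317]
tcp_rot: [-0.683, 0.185, -0.184, 0.683]
ft_force: [-1.0, -0.7, 0.3]
opening: 0.0342
```

```bash
python3 - <<'E'
from h import *
s=telemetry.state(); print(s["time_s"],s["tool_pos"],s["ft_force"],s["opening"])
c=read_camera("wrist"); save(c,"w2.png",1.5)
for p in [(.525,-.105,.093),(.5593,-.0465,.034)]: print(proj(c,p)*1.5)
E
```

```text
3.15 [ 0.52564293 -0.10392043  0.23166573] [-0.99729785 -0.67680711  0.31546364] 0.034158550099524225
[380.1288557  316.00717179]
[380.40952942 175.83336914]
```

View pics/w2.png

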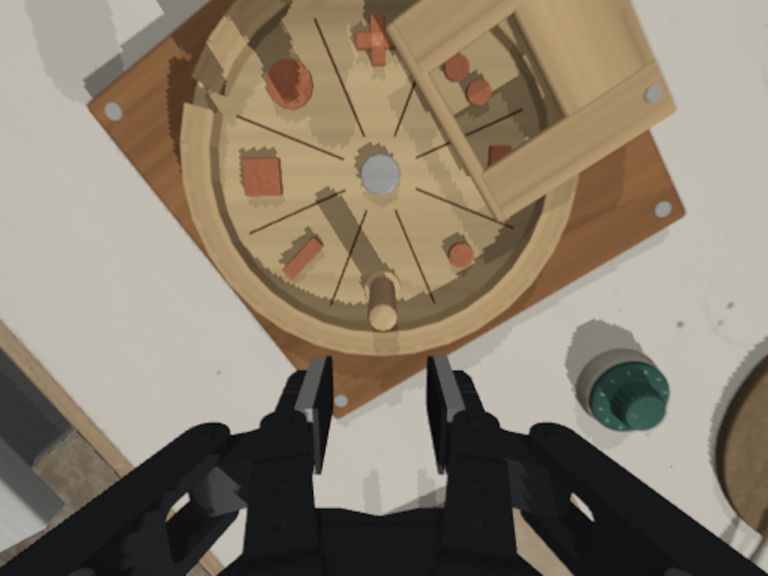

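```bash
python3 - <<'E'
from h import *
c=read_camera("wrist"); save(c,"w3.png",5,(110,0,260,120))
hub=atz(c,(380/1.5,174/1.5),.036);print(hub)
for n,u,z in [("peg",(383,317),.093),("cross",(378,41),.04)]:
    d=atz(c,np.array(u)/1.5,z)-hub; print(n,np.hypot(*d[:2]),np.degrees(np.arctan2(d[1],d[0])))
E
```

```text
[ 0.55649527 -0.04521985  0.036     ]
peg 0.06824914739535559 -118.7317248740928
cross 0.06826043795746213 60.629585946159
```

View pics/w3.png

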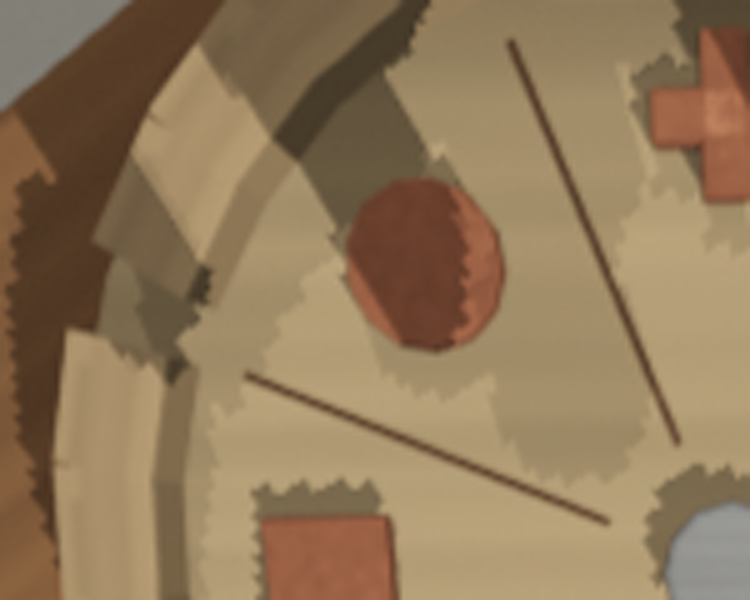

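```bash
python3 - <<'E'
from h import *
c=read_camera("wrist")
hub=atz(c,(380/1.5,174/1.5),.036)
for n,u in [("u1",(95,240)),("u2",(195,275)),("l1",(65,330)),("l2",(165,370)),("mid",(130,304))]:
    d=atz(c,np.array(u)/5+[110,0],.049)-hub; print(n,np.hypot(*d[:2]),np.degrees(np.arctan2(d[1],d[0])))
E
```

```text
u1 0.1115091817515112 121.68041955321863
u2 0.0956491056633856 120.039500989024
l1 0.11211147873998858 129.1739490539212
l2 0.0955349253105746 129.2773330373151
mid 0.10343953444246125 125.0607852091293
```

Emit:
servo_tool(motion="0 3 0 0 0 0 0.6;0 3 0 0 0 0 0.6;0 2 0 0 0 0 0.6;0 1.2 0 0 0 0 0.6;0 0 0 0 0 0 0.6")

```text
time_s: 3.8
tool_pos: [0.5256, -0.1062, 0.1416]
tcp_rot: [-0.682, 0.185, -0.185, 0.682]
ft_force: [-0.5, 0.5, -0.1]
opening: 0.0344
```

```bash
python3 - <<'E'
from h import *
s=telemetry.state(); print(s["time_s"],s["tool_pos"],s["ft_force"],s["opening"])
c=read_camera("wrist"); save(c,"w4.png",1.5)
E
```

```text
3.8 [ 0.5256479  -0.10619566  0.14161446] [-0.54182601  0.46489333 -0.14614413] 0.034369211815566084
```

View pics/w4.png

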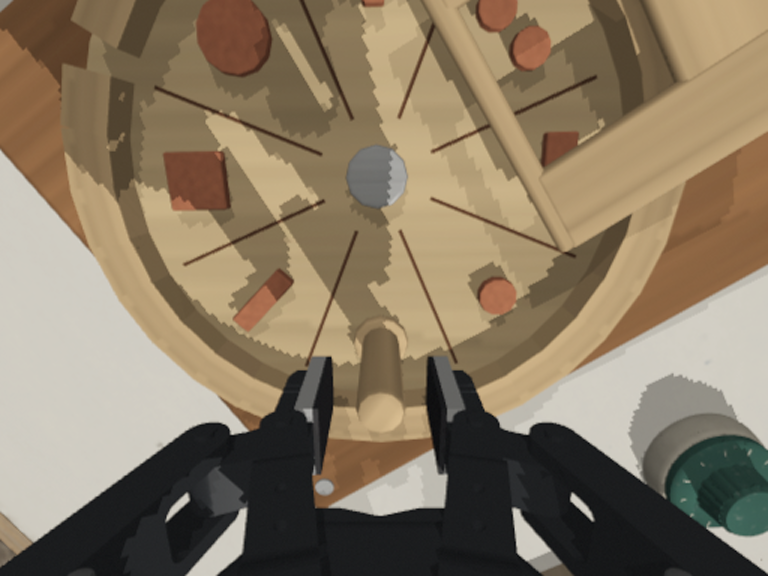

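Emit:
servo_tool(motion="0 0.6 0 0 0 0 0.74;0 0 0 0 0 0 0.74;-0.35 0 0.01 0 0.05 0 0.74;-0.35 0 0.01 0 0.05 0 0.74;-0.35 0 0.01 0 0.05 0 0.74")

```text
time_s: 4.35
tool_pos: [0.5192, -0.1009, 0.137]
tcp_rot: [0.667, -0.234, 0.238, -0.666]
ft_force: [5.1, -5.1, -4.1]
opening: 0.0224
```

Emit:
servo_tool(motion="-0.49 0 0.02 0 0.07 0 0.74;-0.49 0 0.02 0 0.07 0 0.74;-0.49 0 0.02 0 0.07 0 0.74;-0.49 0 0.02 0 0.07 0 0.74;0 0 0 0 0 0 0.74")

```text
time_s: 4.85
tool_pos: [0.5046, -0.0861, 0.1369]
tcp_rot: [0.627, -0.325, 0.327, -0.627]
ft_force: [0.0, -1.2, -0.1]
opening: 0.0224
```

```bash
python3 - <<'E'
from h import *
s=telemetry.state(); print(s["time_s"],s["tool_pos"],s["ft_force"],s["opening"])
c=read_camera("wrist"); save(c,"w5.png",1.5)
E
```

```text
4.85 [ 0.50458837 -0.08614116  0.13689773] [ 0.03834271 -1.20457734 -0.12178308] 0.0223575621429375
```

View pics/w5.png

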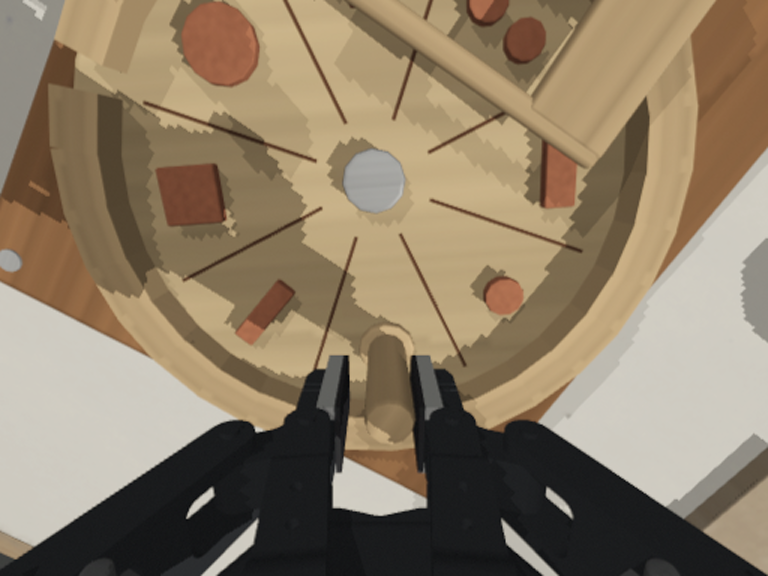

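Emit:
servo_tool(motion="-0.35 0 0.01 0 0.05 0 0.74;-0.35 0 0.01 0 0.05 0 0.74;-0.35 0 0.01 0 0.05 0 0.74;-0.35 0 0.01 0 0.05 0 0.74;0 0 0 0 0 0 0.74")

```text
time_s: 5.4
tool_pos: [0.4977, -0.0739, 0.1367]
tcp_rot: [0.592, -0.386, 0.387, -0.592]
ft_force: [-0.2, -3.4, 2.5]
opening: 0.022
```

```bash
cat > chk.py <<'E'
from h import *
import sys
s=telemetry.state(); x=rot(s["tcp_rot"])[:,0]; d=s["tool_pos"]-np.array([.5575,-.0455,0])
print(s["time_s"],s["tool_pos"],"F along x tool",x@s["ft_force"],s["ft_force"],s["opening"],"r",np.hypot(d[0],d[1]),"polar",np.degrees(np.arctan2(d[1],d[0])),"toolang",np.degrees(np.arctan2(x[1],x[0])))
n=sys.argv[1]
a=read_camera("wrist"); b=read_camera("scene")
def z(c,crop,w,h): 
    return cv2.resize(c["frame"][crop[1]:crop[3],crop[0]:crop[2],::-1],(w,h),interpolation=cv2.INTER_CUBIC)
cv2.imwrite("pics/"+n+".png",np.hstack([z(a,(0,0,512,384),480,360),z(b,(215,155,295,245),320,360)]))
E
python3 chk.py a1
```

```text
5.4 [ 0.49765958 -0.07385955  0.13670263] F along x tool 3.0547472346690805 [-0.19251635 -3.41547081  2.48953298] 0.021955792492578972 r 0.0662203910600586 polar -154.64281092806172 toolang -66.32937146768631
```

View pics/a1.png

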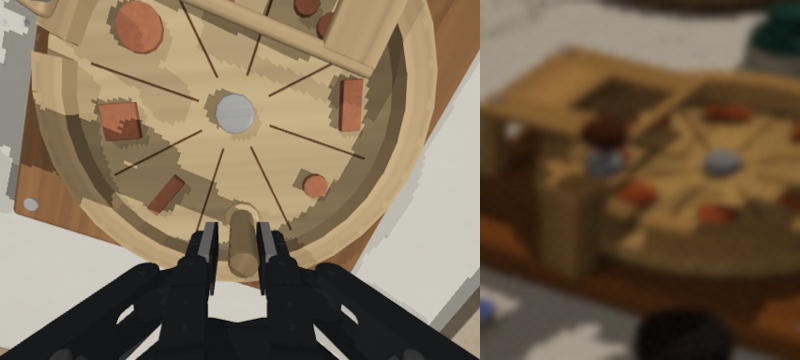

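Emit:
servo_tool(motion="-0.14 0 0 0 0.02 0 0.74;-0.14 0 0 0 0.02 0 0.74;-0.14 0 0 0 0.02 0 0.74;-0.14 0 0 0 0.02 0 0.74;0 0 0 0 0 0 0.74")

```text
time_s: 6.0
tool_pos: [0.4956, -0.0686, 0.1366]
tcp_rot: [0.576, -0.41, 0.411, -0.576]
ft_force: [-1.3, -3.9, 3.5]
opening: 0.0223
```

```bash
python3 chk.py a2
```

```text
6.0 [ 0.49562127 -0.06859059  0.13655042] F along x tool 3.298918407734706 [-1.34036157 -3.94937055  3.54740153] 0.022275130968882208 r 0.06604660021923292 polar -159.53649760115553 toolang -70.91423110905501
```

View pics/a2.png

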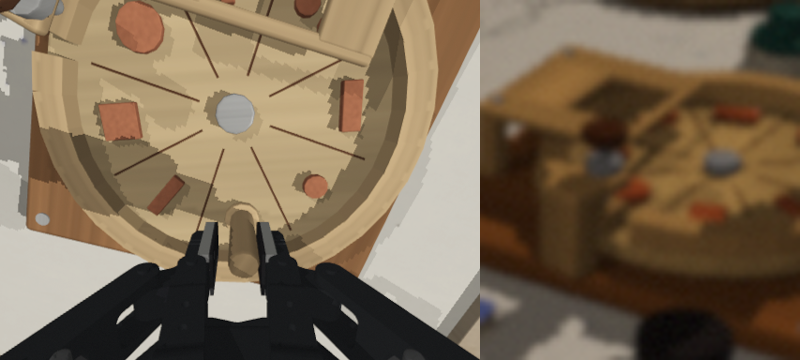

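```bash
python3 - <<'E'
from h import *
c=read_camera("wrist"); save(c,"w6.png",5,(0,0,150,120))
h=atz(c,np.array((235,113))*512/480,.036);print(h)
p=h+np.array([.104*np.cos(np.radians(79)),.104*np.sin(np.radians(79)),0])
print([proj(c,[p[0],p[1],z])*5 for z in (.049,.088,.099)])
for a in range(80,101,2): print(a,(proj(c,h+np.array([.104*np.cos(np.radians(a)),.104*np.sin(np.radians(a)),.013]))*5).round())
E
```

```text
[ 0.55983128 -0.04490902  0.036     ]
[array([314.83900439,  48.58592827]), array([ -33.45407595, -128.23101067]), array([-183.41570768, -204.36159775])]
80 [309.  67.]
82 [298. 105.]
84 [288. 143.]
86 [280. 181.]
88 [273. 219.]
90 [267. 257.]
92 [263. 295.]
94 [261. 333.]
96 [259. 370.]
98 [259. 408.]
100 [260. 445.]
```

View pics/w6.png

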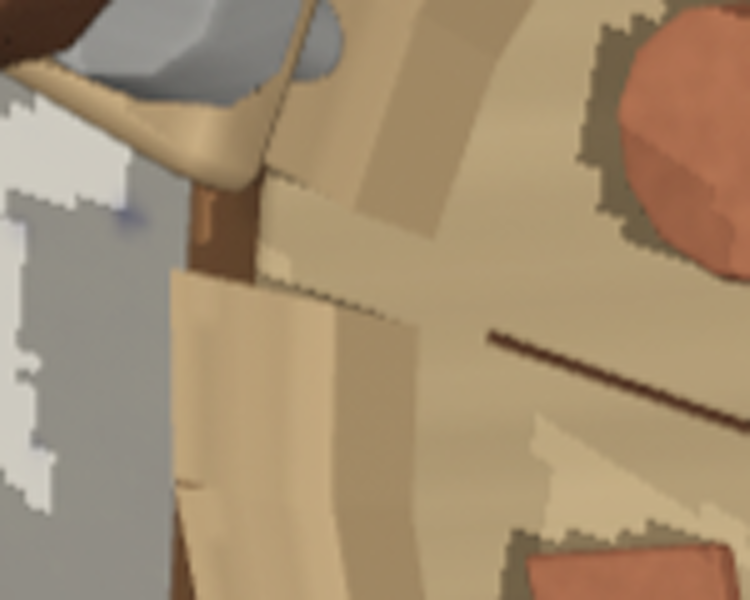

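Emit:
servo_tool(motion="-0.14 0 0 0 0.02 0 0.74;-0.14 0 0 0 0.02 0 0.74;-0.14 0 0 0 0.02 0 0.74;-0.14 0 0 0 0.02 0 0.74;-0.14 0 0 0 0.02 0 0.74")

```text
time_s: 6.65
tool_pos: [0.4936, -0.0619, 0.1365]
tcp_rot: [0.555, -0.438, 0.439, -0.555]
ft_force: [-0.9, -6.5, 4.0]
opening: 0.022
```

```bash
sed -i 's/(0,0,512,384),480,360/(0,0,180,135),480,360/' chk.py; python3 chk.py a3
```

```text
6.65 [ 0.49359351 -0.06192964  0.13646412] F along x tool 6.1613727690220115 [-0.94066671 -6.54900871  3.96426056] 0.02197457275644451 r 0.06598464054954707 polar -165.5821358872398 toolang -76.67015660805447
```

View pics/a3.png

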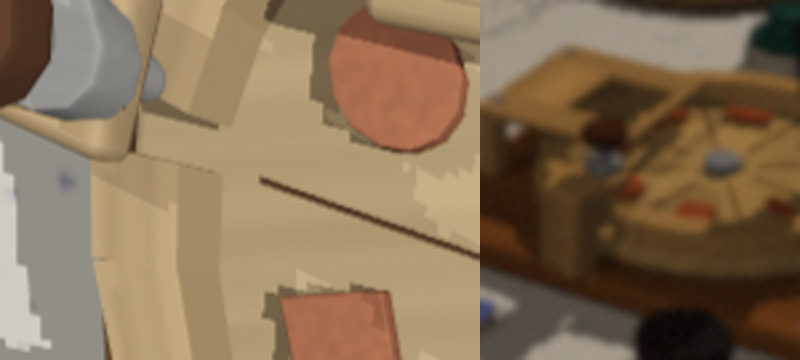

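Emit:
servo_tool(motion="-0.07 0 0 0 0.01 0 0.74;-0.07 0 0 0 0.01 0 0.74;-0.07 0 0 0 0.01 0 0.74;-0.07 0 0 0 0.01 0 0.74")

```text
time_s: 7.15
tool_pos: [0.4926, -0.0584, 0.1359]
tcp_rot: [-0.545, 0.45, -0.45, 0.546]
ft_force: [1.6, -3.0, 1.2]
opening: 0.0223
```

```bash
python3 chk.py a4
```

```text
7.15 [ 0.49262165 -0.05839827  0.13591369] F along x tool 3.2741032053264743 [ 1.62988865 -3.01911388  1.21594059] 0.02227305106206439 r 0.0661480633850925 polar -168.75580800512878 toolang -79.0056522325327
```

View pics/a4.png

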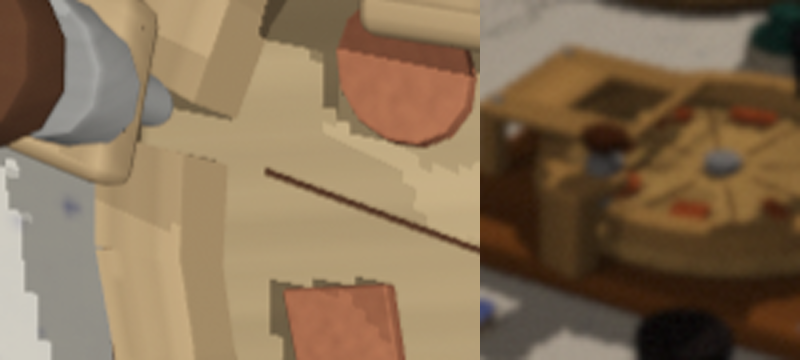

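Emit:
servo_tool(motion="-0.07 0 0 0 0.01 0 0.74;-0.07 0 0 0 0.01 0 0.74")

```text
time_s: 7.45
tool_pos: [0.4922, -0.0572, 0.1357]
tcp_rot: [-0.541, 0.455, -0.455, 0.541]
ft_force: [1.6, -2.3, 0.6]
opening: 0.0219
```

```bash
python3 chk.py a5
```

```text
7.45 [ 0.49221841 -0.05722461  0.13572118] F along x tool 2.501170630269905 [ 1.63797188 -2.25399823  0.63279783] 0.0218556009120264 r 0.06632610366643274 polar -169.81819571158397 toolang -80.14203698096088
```

View pics/a5.png

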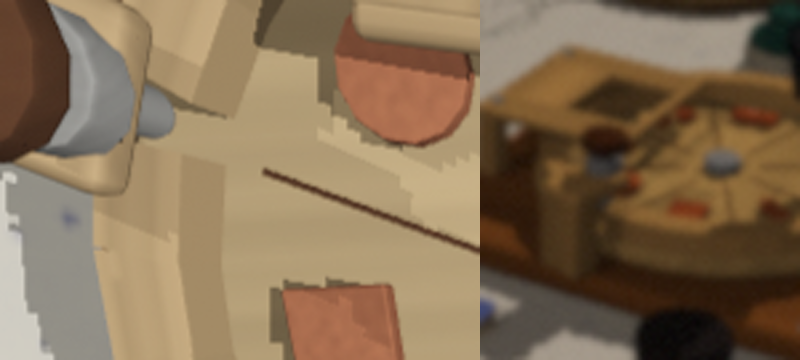

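Emit:
servo_tool(motion="-0.07 0 0 0 0.01 0 0.74;0 0 0 0 0 0 0.74")

```text
time_s: 7.75
tool_pos: [0.492, -0.0565, 0.1358]
tcp_rot: [-0.539, 0.458, -0.458, 0.539]
ft_force: [2.1, -2.0, -1.4]
opening: 0.0223
```

```bash
python3 chk.py a6
```

```text
7.75 [ 0.49202666 -0.05650508  0.13576865] F along x tool 2.3159389696315684 [ 2.103514   -2.00190286 -1.43082016] 0.0222926916727895 r 0.06639179256658935 polar -170.45863547826806 toolang -80.69366304283645
```

View pics/a6.png

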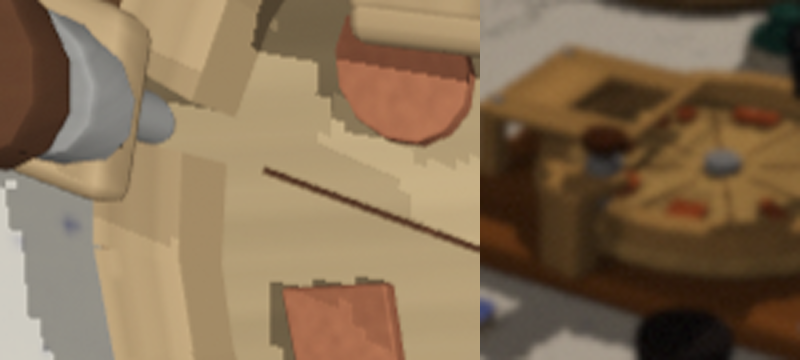

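```bash
python3 - <<'E'
from h import *
ims=[cv2.imread(f"pics/a{i}.png")[90:190,560:680] for i in range(1,7)]
a=np.hstack([cv2.resize(i,(250,208)) for i in ims[:3]]);b=np.hstack([cv2.resize(i,(250,208)) for i in ims[3:]])
cv2.imwrite("pics/cmp.png",np.vstack([a,b]))
for i in ims:
    g=i.astype(int); m=(g[:,:,2]<75)&(g[30:80].sum()>0); 
    m=(g.sum(2)<130); m[70:]=0; m[:, :20]=0; m[:,75:]=0
    ys,xs=np.nonzero(m); print(ys.mean(),xs.mean(),len(ys))
E
```

```text
28.96849374190764 49.177384548985756 2317
29.34549356223176 49.025321888412016 2330
30.048862679022747 49.206823925863524 2374
32.78256880733945 49.22339449541285 2180
34.12987608994952 48.819183111519045 2179
34.38137576041179 48.82966775854001 2137
```

View pics/cmp.png

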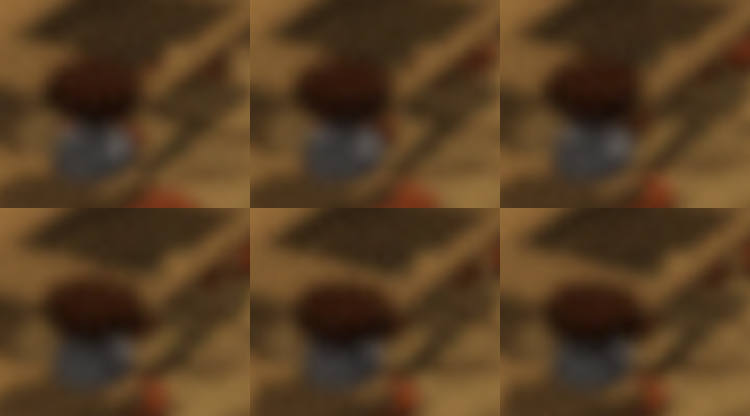

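```bash
cat > capz.py <<'E'
from h import *
c=read_camera("scene"); F=c["frame"].astype(np.float32)
for _ in range(3): F+=read_camera("scene")["frame"]
F/=4
im=cv2.resize(F[:,:,::-1][165:215,225:270],None,fx=10,fy=10,interpolation=cv2.INTER_CUBIC).clip(0,255).astype(np.uint8)
for z,col in [(.099,(0,255,0)),(.094,(255,255,0)),(.0885,(255,0,255))]:
    pts=[]
    for a in np.linspace(0,2*np.pi,60):
        p=np.array([.5775,.0575,z])+.014*np.array([np.cos(a),np.sin(a),0]); pts.append((proj(c,p)-[225,165]+.5)*10)
    cv2.polylines(im,[np.array(pts).astype(int)],True,col,1)
o=cv2.imread("pics/scene0.png"); o=cv2.resize(o,(512,384),interpolation=cv2.INTER_AREA)[165:215,225:270]
o=cv2.resize(o,None,fx=10,fy=10,interpolation=cv2.INTER_CUBIC)
import sys
im=np.hstack([o[:, :380],im[:, :380]]); cv2.imwrite(f"pics/{sys.argv[1]}.png",im)
g=cv2.cvtColor(F.astype(np.uint8),cv2.COLOR_RGB2GRAY)
print(telemetry.state()["time_s"])
E
python3 capz.py c1
```

```text
8.05
```

View pics/c1.png

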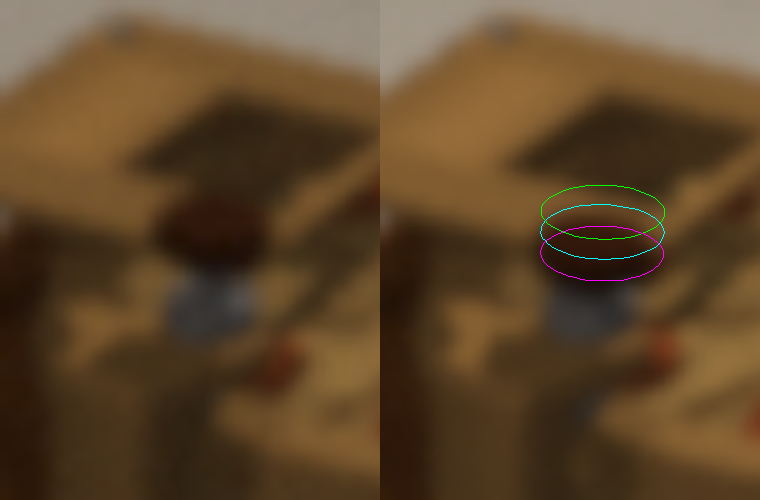

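```bash
python3 - <<'E'
from h import *
from scipy.optimize import minimize_scalar
F=np.mean([read_camera("scene")["frame"].astype(np.float32) for _ in range(3)],0)
o=cv2.imread("pics/scene0.png"); o=cv2.resize(o,(512,384),interpolation=cv2.INTER_AREA)[:,:,::-1].astype(np.float32)
F=cv2.resize(cv2.resize(F,None,fx=1.5,fy=1.5,interpolation=cv2.INTER_CUBIC),(512,384),interpolation=cv2.INTER_AREA)
# red-ness profile down the cap columns
for nm,I in(("old",o),("new",F)):
    p=I[176:202,241:250].mean(1); print(nm); print(p.round(0).astype(int).tolist())
# control: frame corner static shift
a=cv2.cvtColor(o,cv2.COLOR_RGB2GRAY);b=cv2.cvtColor(F,cv2.COLOR_RGB2GRAY)
print(cv2.phaseCorrelate(a[150:200,180:235].copy(),b[150:200,180:235].copy()))
print(telemetry.state()["time_s"])
E
```

```text
old
[[80, 56, 29], [67, 47, 25], [58, 41, 21], [53, 38, 20], [54, 39, 21], [56, 40, 21], [61, 43, 23], [65, 45, 24], [64, 42, 21], [59, 34, 17], [52, 27, 13], [48, 25, 12], [43, 21, 10], [37, 19, 8], [37, 22, 11], [47, 33, 21], [63, 50, 38], [72, 61, 51], [71, 63, 56], [67, 62, 56], [63, 57, 52], [61, 54, 48], [66, 53, 42], [73, 55, 36], [75, 54, 30], [70, 50, 26]]
new
[[85, 60, 32], [72, 51, 27], [62, 43, 23], [58, 41, 22], [58, 41, 22], [61, 43, 24], [67, 48, 25], [81, 57, 31], [100, 71, 38], [107, 75, 40], [92, 62, 32], [72, 44, 22], [57, 31, 15], [51, 26, 12], [45, 23, 10], [39, 21, 10], [37, 23, 14], [42, 31, 24], [51, 44, 38], [57, 51, 46], [60, 55, 50], [62, 55, 49], [69, 57, 44], [76, 58, 38], [77, 55, 31], [72, 51, 28]]
((0.0332203034761811, 0.019137221389517123), 1.0039571159680685)
8.2
```

Emit:
servo_tool(motion="0.2 0 0 0 0 0 0.74;0.1 0 0 0 0 0 0.74;0 -2 0 0 0 0 0.74;0 -4 0 0 0 0 0.74;0 -3 0 0 0 0 1", force=20)

```text
time_s: 8.7
tool_pos: [0.4922, -0.0595, 0.227]
tcp_rot: [0.539, -0.458, 0.457, -0.539]
ft_force: [1.3, -0.8, 0.5]
opening: 0.0086
```

```bash
cat > pinpos.py <<'E'
from h import *
s=telemetry.state(); M=rot(s["tcp_rot"]); print(s["time_s"],s["tool_pos"],s["ft_force"],s["opening"],M.round(3))
c=read_camera("wrist"); save(c,"p1.png",1.5)
for t in trace("wrist","pin_head")[:3]: print(t["confidence"],t["xy"],t["mask"].sum(),atz(c,t["xy"],.094))
p=np.array([.578,.0566,.167]); print("proj",proj(c,[.578,.0566,.094])*1.5)
print("delta tool cm",M.T@(p-s["tool_pos"])*100)
E
python3 pinpos.py
```

```text
8.7 [ 0.49215713 -0.05946178  0.22695881] [ 1.26340627 -0.78282689  0.46804813] 0.008563031163566241 [[ 0.162 -0.001  0.987]
 [-0.987  0.001  0.162]
 [-0.001 -1.    -0.001]]
0.74 [97.1, 58.9] 1715 [0.57961751 0.05709868 0.094     ]
proj [146.81374882  92.60667741]
delta tool cm [-10.05935644   5.99216122  10.35602628]
```

View pics/p1.png

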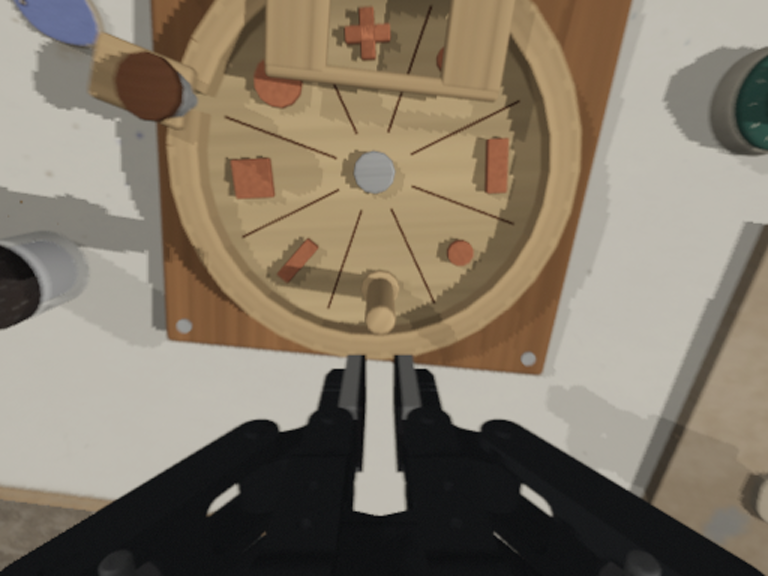

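Emit:
servo_tool(motion="-3 0 3 0 0 0 1;-3 0 3 0 0 0 1;-3 0 3 0 0 0 1;-1.1 1.5 1.4 0 0 0 1;0 2 0 0 0 0 1")

```text
time_s: 9.3
tool_pos: [0.5808, 0.0593, 0.1908]
tcp_rot: [-0.539, 0.457, -0.457, 0.54]
ft_force: [-0.6, -0.4, -0.5]
opening: 0.0001
```

Emit:
servo_tool(motion="0 0.5 0 0 0 0 1;0 0 0 0 0 0 1;0 0 0 0 0 0 1")

```text
time_s: 9.6
tool_pos: [0.5785, 0.0566, 0.1859]
tcp_rot: [0.539, -0.458, 0.458, -0.539]
ft_force: [0.2, -0.1, 0.5]
opening: 0.0002
```

```bash
python3 - <<'E'
from h import *
s=telemetry.state(); print(s["time_s"],s["tool_pos"],s["ft_force"],s["opening"])
c=read_camera("scene"); save(c,"s3.png",7,(205,140,290,215))
c=read_camera("wrist"); save(c,"w7.png",1.2)
E
```

```text
9.6 [0.57848472 0.05656449 0.18586996] [ 0.20731764 -0.12003986  0.53821195] 0.00022365882034580656
```

View pics/s3.png

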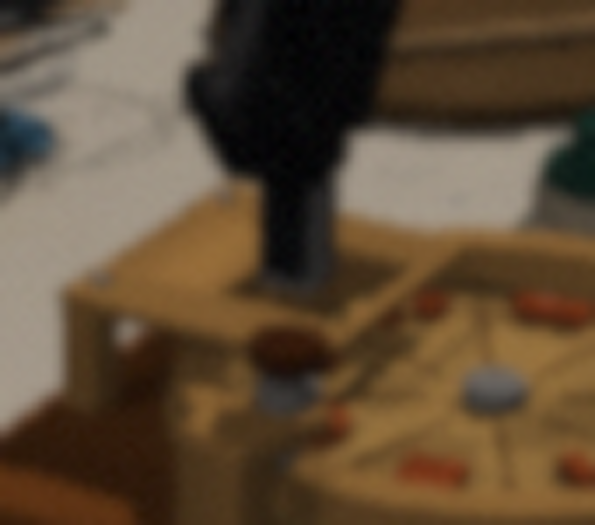

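View pics/w7.png

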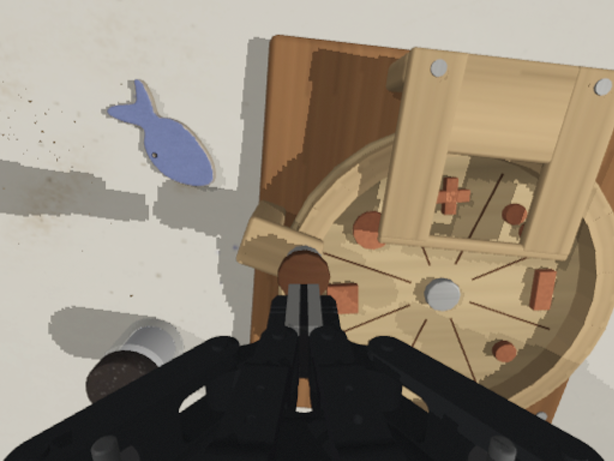

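Emit:
servo_tool(motion="0 0.5 0 0 0 0 1;0 0.5 0 0 0 0 1;0 0.3 0 0 0 0 1;0 0.1 0 0 0 0 1;0 0.1 0 0 0 0 1")

```text
time_s: 10.2
tool_pos: [0.5787, 0.0569, 0.1706]
tcp_rot: [0.539, -0.458, 0.458, -0.539]
ft_force: [0.0, -0.7, 0.1]
opening: 0.0001
```

Emit:
servo_tool(motion="0 0.1 0 0 0 0 1;0 0.1 0 0 0 0 1")

```text
time_s: 10.4
tool_pos: [0.5789, 0.057, 0.1689]
tcp_rot: [-0.539, 0.458, -0.458, 0.539]
ft_force: [-0.1, 0.7, 0.0]
opening: -0.0002
```

Emit:
servo_tool(motion="0 0.1 0 0 0 0 1;0 0.1 0 0 0 0 1")

```text
time_s: 10.6
tool_pos: [0.5789, 0.057, 0.1669]
tcp_rot: [-0.539, 0.458, -0.458, 0.539]
ft_force: [-0.3, -0.4, -0.5]
opening: 0.0004
```

Emit:
servo_tool(motion="0 0.1 0 0 0 0 1;0 0.1 0 0 0 0 1")

```text
time_s: 10.8
tool_pos: [0.5789, 0.057, 0.1649]
tcp_rot: [-0.539, 0.458, -0.458, 0.539]
ft_force: [0.7, 0.5, 1.8]
opening: 0.0001
```

Emit:
servo_tool(motion="0 0.1 0 0 0 0 1;0 0.1 0 0 0 0 1")

```text
time_s: 11.0
tool_pos: [0.5789, 0.057, 0.163]
tcp_rot: [-0.539, 0.458, -0.458, 0.539]
ft_force: [-0.1, -0.7, 2.4]
opening: -0.0
```

Contact around 2 N, pin moving. Continue in 1 mm steps, then smaller.

Emit:
servo_tool(motion="0 0.1 0 0 0 0 1")

```text
time_s: 11.1
tool_pos: [0.5789, 0.057, 0.162]
tcp_rot: [-0.539, 0.458, -0.458, 0.539]
ft_force: [-0.1, -0.0, 2.3]
opening: -0.0002
```

Emit:
servo_tool(motion="0 0.05 0 0 0 0 1")

```text
time_s: 11.2
tool_pos: [0.5789, 0.057, 0.1615]
tcp_rot: [-0.539, 0.458, -0.458, 0.539]
ft_force: [0.0, -0.0, 1.7]
opening: -0.0002
```

Emit:
servo_tool(motion="0 0.05 0 0 0 0 1")

```text
time_s: 11.3
tool_pos: [0.5789, 0.057, 0.161]
tcp_rot: [-0.539, 0.458, -0.458, 0.539]
ft_force: [-0.9, 0.8, 2.0]
opening: -0.0001
```

Emit:
servo_tool(motion="0 0.05 0 0 0 0 1")

```text
time_s: 11.4
tool_pos: [0.5789, 0.057, 0.1607]
tcp_rot: [-0.539, 0.458, -0.458, 0.539]
ft_force: [-2.2, -0.2, 6.4]
opening: 0.0002
```

Emit:
servo_tool(motion="0 0.05 0 0 0 0 1")

```text
time_s: 11.5
tool_pos: [0.579, 0.057, 0.1606]
tcp_rot: [-0.539, 0.458, -0.458, 0.539]
ft_force: [-2.5, 0.4, 8.5]
opening: 0.0002
```

Emit:
servo_tool(motion="0 0 0 0 0 0 1")

```text
time_s: 11.6
tool_pos: [0.579, 0.057, 0.1607]
tcp_rot: [-0.539, 0.458, -0.458, 0.539]
ft_force: [-2.2, 0.1, 6.7]
opening: 0.0003
```

Hard stop felt at 7–8 N with no further travel. Retreat and check.

Emit:
servo_tool(motion="0 -0.3 0 0 0 0 1;0 -2 0 0 0 0 1;0 -4 0 0 0 0 1;0 -4 -2 0 0 0 1;0 -3 -4 0 0 0 1")

```text
time_s: 12.1
tool_pos: [0.5215, 0.0473, 0.2956]
tcp_rot: [-0.538, 0.457, -0.459, 0.54]
ft_force: [0.8, -0.1, 2.0]
opening: 0.0003
```

Emit:
servo_tool(motion="4 0 -2 0 0 0 1;4 0 0 0 0 0 1;4 0 0 0 0 0 1;0 0 0 0 0 0 1")

```text
time_s: 12.5
tool_pos: [0.5196, -0.0782, 0.2931]
tcp_rot: [0.538, -0.458, 0.46, -0.538]
ft_force: [-0.1, 1.5, -0.7]
opening: -0.0001
```

```bash
python3 capz.py c2; python3 - <<'E'
from h import *
s=telemetry.state(); print(s["time_s"],s["tool_pos"],s["ft_force"],s["qvel"].round(4))
c=read_camera("scene"); I=c["frame"]; save(c,"s4.png",1.5)
print(I[176:202,241:250].mean(1).round(0).astype(int)[:,0].tolist())
c=read_camera("wrist"); save(c,"w8.png",1.5)
for n in["scene","top"]:
  c=read_camera(n)
  for k,z in dict(glaze_jar=.03,timer=.02,fish_tile=.008).items():
    for t in trace(n,k)[:1]: print(n,k,t["confidence"],t["xy"],atz(c,t["xy"],z).round(4))
E
```

```text
12.7
12.7 [ 0.51907957 -0.07373681  0.29243302] [-0.34757085  1.32871903 -0.5666293 ] [ 0.0149 -0.0006  0.0012 -0.0036  0.     -0.0018]
[82, 68, 59, 55, 55, 59, 64, 78, 98, 114, 120, 113, 93, 69, 54, 48, 44, 38, 34, 37, 45, 53, 61, 68, 70, 69]
scene glaze_jar 0.67 [266.1, 247.7] [0.4619 0.1592 0.03  ]
scene timer 0.61 [290.8, 164.5] [ 0.6376 -0.2698  0.02  ]
scene fish_tile 0.78 [200.2, 234.5] [0.6274 0.1675 0.008 ]
top glaze_jar 0.71 [259.3, 208.1] [0.5359 0.0098 0.03  ]
top fish_tile 0.79 [197.6, 172.9] [0.6329 0.167  0.008 ]
```

View pics/c2.png

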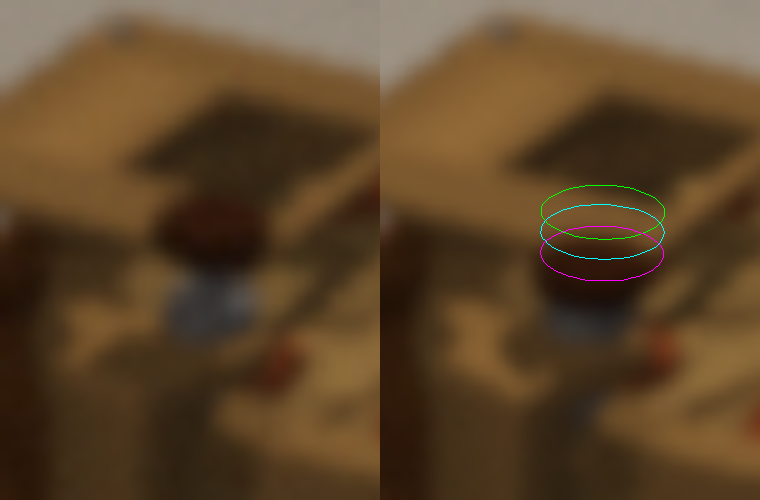

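View pics/w8.png

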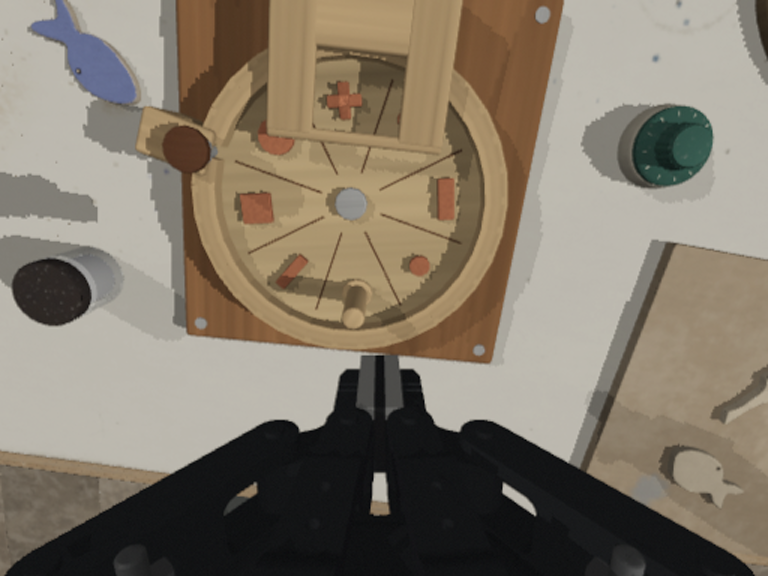

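```bash
python3 -c "
from station import ticket
print(ticket.job_done())"
```

```text
the job is handed in; nothing more can be done
None
```

The wheel is locked with the cross in the window and the pin home. I handed the job in at about 13 s on the robot's clock; the hand-in reports no verdict.

- **Turning the wheel:** I pushed the peg clockwise with the open jaws around it, slowing to steps of about 0.7 mm near the gap. I stopped once the scene camera showed the cap about 2 px lower, or roughly 5 mm. Force along the push at my checks stayed at about 6 N or less. I then backed the jaws off the peg before lifting.
- **Pressing the pin:** I pressed the cap with closed fingertips until travel stopped at about TCP z = 0.1606. The peak force was about 8.5 N.
- **Last checks:**
    - With the arm clear, the cap sat about 4.5 px, or roughly 11 mm, below its starting height and stayed there.
    - The cross was visible in the window.
    - The jar, timer and fish tile were within about 5 mm of their first positions.

Some readings disagreed. The tool force barely showed the pin dropping, so I judged the drop from the camera. The stop height was about 1 mm lower than I expected, within calibration error. One late "glaze_jar" detection in the top view fell on the station or arm; I took it as false because the scene and wrist views showed the jar in its place. The top camera never found the timer, so its position comes from the scene and wrist views only.

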